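# Load the two press dies with their blanks

### The arm

A 6-joint arm with a two-finger parallel gripper is mounted at the origin on the work surface. World frame = base frame: x ahead of the robot, y to its left, z up, the work surface at z = 0. Lengths are in m, angles in degrees, forces in N, time in s.
With the tool pointing down it reaches from about 0.375 to 0.975 m from the base axis. Payload 3.8 kg.
Tool frame: the origin (TCP) lies between the finger pads; the fingertips stand 11 mm ahead of it and the grasp point (between the pads) lies 8 mm behind it; z points along the fingers, x is the direction in which the jaws open and shut, and the axes are right-handed (so a half turn about z gives the same grasp; the last joint's range is limited). The gripper opens to 88 mm and grips with 3 to 60 N. Pads are 18 mm wide; open, the fingers measure 123 mm over their backs; the gripper's body (75 mm by 187 mm) begins 45 mm behind the grasp point.
Start: joints at [73.688, 15.12, 91.902, -0, 72.978, -2.114], TCP at [0.166, 0.654, 0.25] pointing down, gripper open.
Joint ranges: [-150.88, 150.88], [-54.13, 125.18], [17.81, 147.31], [-75.09, 255.09], [0, 152.58], [-146.25, 146.25]. Speed limits (degrees/s): [147.25, 147.25, 180, 180, 180, 180].

### API

Orientations are given as a 3x3 rotation matrix whose columns are the frame's x, y, z axes.
In Python, from bench import get_state, optics, ticket gives the robot as it stands.
- The arm moves only by the tool arm_command, never from a script. Its arguments are lists of equal length, an entry for each row: "fingers": the opening, from -1 (shut) to 1 (fully open); "linear": the shift along the tool's x, y, z each as a share of 50 cm, from -1 to 1, a list of three; "twist": the turn about the tool's z as a share of pi rad, from -1 to 1. In form: {"fingers": [fingers, ...], "linear": [[x, y, z], ...], "twist": [twist, ...]}. A call has 1 to 20 rows; each row is the pose to reach, as a shift and turn from the pose measured when the call began, along the tool's axes at that moment, turning the shorter way round; what a row does not reach only later rows make up. A row lasts 1/8 s, in which the tool goes at most 62.5 mm and 10.7 degrees, less where a joint would pass 70% of its speed; a pose out of reach is approached as far as the arm can. A call with a number of a shift or a turn outside -1 to 1 is refused whole. A call with a gripper value outside its range is refused whole. The fingers move at their own pace and stop on an object; "force" is the grip in N (left out, the last holds). Time passes only in rows, so rows that repeat a pose let the fingers close. It gives the time, the measured TCP pose, the force and the opening at its end, in the units of the state.
- get_state(): the state, without advancing time (a new reading comes with each control period).
- optics.snapshot(name): name is "side" or "top"; returns the picture (480x640x3 uint8, red, green, blue); there is no depth.
- optics.camera_model(name): a dict with "vertical_fov" (degrees; the focal length in pixels is half the picture's height over the tangent of half this angle, whatever the lens; pixels are square), "cx", "cy" (the principal point, pixels), "world_from_camera" (4x4, takes a point from camera to world coordinates). Camera axes: x right, y down, z forward; pixel columns grow to the right and rows downward; lengths in m; the calibration is good to about 2 mm. A picture is of the moment at which its call begins. camera_model takes no time and is no camera call.
- ticket.sign_off(): hands the job in, once; it reports no verdict.
The state is a dict: "time": time; "joint_positions": joint angles; "qvel": joint speeds; "tau": joint torques, N m; "eef_pos": TCP position; "tcp_rot": TCP orientation; "ft_force": force on the tool from outside, world axes, zero at the start; "moment": the same for the moment, N m; "grip_width": opening from 0.0 (shut) to 1.0 (fully open).
Only numpy, scipy, OpenCV 4.12 (cv2) and the standard library are available. Lean on these libraries where they do the work, as an engineer would, in place of code of your own. Each camera call takes 0.05 s, during which the arm holds its last target. There are 200 camera calls.

### The job

Get the two dies ready for the shop press: put the large aluminium disc into the die with the round pocket and the oblong aluminium plate into the die with the oblong pocket, each lying flat and fully home on the pocket floor. Lower the blanks in rather than dropping them, and leave the smaller disc and everything else on the bench where it is.

Things in the scene. Friction and masses are not known exactly. Their poses are not given: they have to be found in the camera images.
- disc: large round blank of plain aluminium, 66 mm diameter, 25 mm thick, about 0.23 kg, lying flat on the bench at the start. Origin: centre of its underside, z up.
- plate: oblong blank of plain aluminium, 56 mm along its x, 96 mm along its y, 25 mm thick, about 0.36 kg, lying flat on the bench at the start. Origin: centre of its underside, z up.
- die_round: fixed dark steel die block, 110 mm along its x, 150 mm along its y, 32 mm high, with two bright guide posts (14 mm thick, top 62 mm above the bench) at two diagonal corners, (43, 63) and (-43, -63) mm from its centre. Origin: centre of its underside, on the bench, z up. In the middle of its top is a round pocket of 70 mm diameter, 10 mm deep, with a 2 mm lead-in.
- die_round_pocket (a point): centre of the round pocket's floor, 22 mm above the bench and 10 mm below the die's top; axes as the die's. The seated disc's underside centre belongs here, its upper 15 mm then stand proud of the die.
- die_oblong: fixed dark steel die block, 110 mm along its x, 150 mm along its y, 32 mm high, with two bright guide posts (14 mm thick, top 62 mm above the bench) at two diagonal corners, (43, 63) and (-43, -63) mm from its centre. Origin: centre of its underside, on the bench, z up. In the middle of its top is an oblong pocket, 60 mm along x and 100 mm along y, 10 mm deep, with a 2 mm lead-in.
- die_oblong_pocket (a point): centre of the oblong pocket's floor, 22 mm above the bench and 10 mm below the die's top; axes as the die's. The seated plate's underside centre belongs here with its y axis along the die's y axis (either way round), its upper 15 mm then stand proud of the die.
- small_disc: a smaller aluminium disc, 48 mm diameter, 25 mm thick, lying among the blanks: belongs to another job. Origin: centre of its underside.
- spanner: steel spanner, 170 mm long, lying flat between the dies, roughly along its x axis. Origin: its middle, underside.
- collar: steel collar (ring), 52 mm outside, 32 mm inside diameter, 14 mm high, lying flat. Origin: centre of its underside.
- hammer: hammer, 280 mm long, lying at the left of the bench. Origin: its middle, underside.
- screwdriver: screwdriver, 200 mm long, lying at the right of the bench. Origin: its middle, underside.
Not all that is in view belongs to the job. Leave any purple or red look-alike of the die_oblong alone.

How it is judged (in metres and radians):
At the end, for the whole second after the job is handed in: Large disc in the round pocket, plate in the oblong one: centred within 6 mm, underside within 3 mm of the pocket floor, level within 0.06 rad, plate in line within 0.12 rad; released and at rest; smaller disc, spanner, collar, hammer and screwdriver within 30 mm of their starts (horizontal distance between disc and die_round_pocket below 0.006 m and z of disc in the frame of die_round_pocket between -0.003 and 0.003 m and angle between each of disc, plate's own z axis and vertical below 0.06 rad and linear speed of each of disc, plate below 0.02 m/s and angular speed of each of disc, plate below 0.2 rad/s and contact force between the fingers and disc below 0.1 N and horizontal distance between plate and die_oblong_pocket below 0.006 m and z of plate in the frame of die_oblong_pocket between -0.003 and 0.003 m and contact force between the fingers and plate below 0.1 N and angle between the y axis of plate and the y axis of die_oblong, either way round below 0.12 rad and distance of each of small_disc, spanner, collar, hammer, screwdriver from where it was at the start of the episode below 0.03 m); the robot touches nothing.
It fails at once if the smaller disc, spanner, collar, hammer or screwdriver is moved more than 30 mm (distance of any of small_disc, spanner, collar, hammer, screwdriver from where it was at the start of the episode above 0.03 m).
It fails at once if the large disc is let go over its die with its underside more than 15 mm above the die's top (dropped in) (horizontal distance between disc and die_round_pocket below 0.06 m and z of disc in the frame of die_round_pocket above 0.025 m and contact force between the fingers and disc below 0.1 N).
It fails at once if the plate is let go over its die with its underside more than 15 mm above the die's top (dropped in) (horizontal distance between plate and die_oblong_pocket below 0.06 m and z of plate in the frame of die_oblong_pocket above 0.025 m and contact force between the fingers and plate below 0.1 N).
It also fails if it takes over 64 s, if anything falls off the work surface, if the arm or the gripper's body presses on something with over 40 N, if the wrist force passes 120 N, or if a joint passes its speed limit or range.

## Working session

There is one attempt and no reset: what is moved stays moved. The work goes in short steps, Python scripts to look and compute and a tool call to move; the robot and the scene stay as the last step left them, time stands still between calls to the robot, and variables do not carry over. Pictures are saved under pics/ and viewed, about 8 in all and at most 12, crops included, and the job is handed in when it is done.

Besides the shell and the picture viewer there is one more tool, called after ">>>" by a JSON object that holds its "op" and its "data". arm_command: Moves the arm, as the interface text tells. Shift numbers are shares of 50 cm and turn numbers shares of pi rad, none past 1 either way. Its arguments: {"type":"object","properties":{"fingers":{"type":"array","items":{"type":"number"}},"linear":{"type":"array","items":{"type":"array","items":{"type":"number"}}},"twist":{"type":"array","items":{"type":"number"}},"force":{"type":"number"}},"required":["fingers","linear","twist"]}

```bash
mkdir -p pics; ls
python3 - <<'E'
from bench import get_state, optics
import cv2
for n in("top","side"):
    cv2.imwrite(f"pics/{n}0.png",optics.snapshot(n)[:,:,::-1]); print(n,optics.camera_model(n))
print(get_state())
E
```

```text
pics
top {'vertical_fov': 53.86426444789801, 'cx': 317.97043412173366, 'cy': 235.00516031075477, 'world_from_camera': array([[ 0.01625571, -0.99871697,  0.04795995,  0.4244948 ],
       [-0.99979515, -0.01565733,  0.01282609, -0.07137365],
       [-0.01205871, -0.04815862, -0.99876691,  1.55858479],
       [ 0.        ,  0.        ,  0.        ,  1.        ]])}
side {'vertical_fov': 47.24293816395799, 'cx': 325.1148212972333, 'cy': 245.42162846316717, 'world_from_camera': array([[ 0.92328646, -0.21910563,  0.31549142,  0.06723005],
       [-0.38409537, -0.51897132,  0.76363572, -1.12188191],
       [-0.00358589, -0.82623331, -0.56331665,  0.82986069],
       [ 0.        ,  0.        ,  0.        ,  1.        ]])}
{'time': 0.1, 'joint_positions': array([ 7.36889996e+01,  1.51640777e+01,  9.19731196e+01,  1.26916101e-04,
        7.29780854e+01, -2.11315449e+00]), 'qvel': array([ 0.08662308, -0.03869929, -0.18986323, -0.10121979, -0.01161629,
        0.0576793 ]), 'tau': array([-2.56095655e-04, -5.03615677e+01, -3.58069789e+01,  7.30748009e-02,
        2.31718010e-02, -2.30237197e-05]), 'eef_pos': array([0.165372  , 0.65378695, 0.2485244 ]), 'tcp_rot': array([[ 2.45270999e-01,  9.69454391e-01, -5.67122398e-04],
       [ 9.69452472e-01, -2.45271643e-01, -1.93048443e-03],
       [-2.01061565e-03, -7.63063669e-05, -9.99997976e-01]]), 'ft_force': array([ 0.37069391,  0.0642374 , -0.48194773]), 'moment': array([-0.04588625,  0.01182306, -0.01256469]), 'grip_width': 0.9990323915913594}
```

View pics/top0.png

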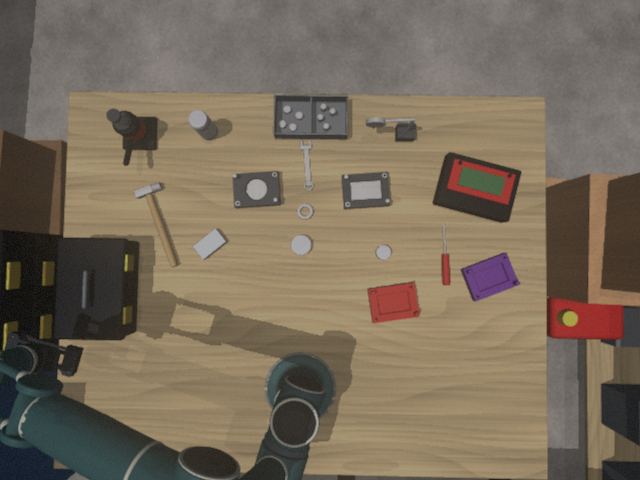

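View pics/side0.png

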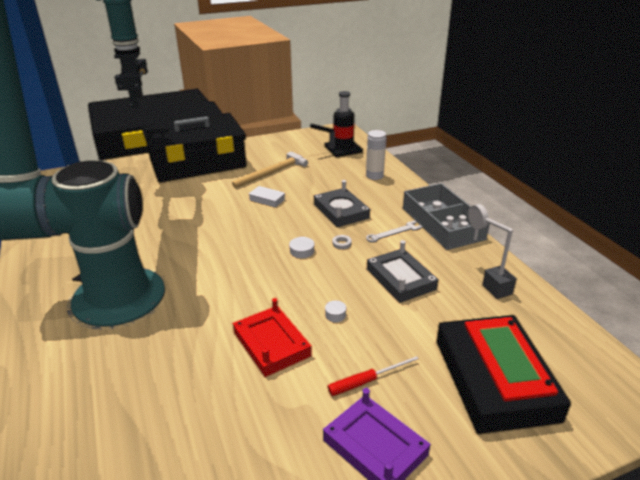

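The top view shows these candidates:
- Large disc: disc at (302,245). Look-alikes are the small disc at (384,253), the collar at (305,212) and the bright pocket floor at (257,189).
- Plate: block at (211,243). The look-alike is the bright pocket floor at (367,190).
- Dies: dark blocks at (257,189), round pocket, and (367,190), oblong pocket. The red one at (394,302) and the purple one at (490,276) are decoys.

I'll check these choices in a crop and measure.

```bash
cat > h.py <<'E'
import numpy as np, cv2
from bench import get_state, optics
def model(n):
    m=optics.camera_model(n); return 240/np.tan(np.radians(m["vertical_fov"]/2)),m["cx"],m["cy"],m["world_from_camera"]
def ray(n,p,z):
    f,cx,cy,T=model(n); p=np.atleast_2d(p).astype(float)
    d=np.c_[(p-[cx,cy])/f,np.ones(len(p))]@T[:3,:3].T; o=T[:3,3]
    return o+d*((z-o[2])/d[:,2])[:,None]
def proj(n,X):
    f,cx,cy,T=model(n); c=(np.atleast_2d(X)-T[:3,3])@T[:3,:3]
    return c[:,:2]/c[:,2:]*f+[cx,cy]
E
python3 - <<'E'
from h import *
im=np.mean([optics.snapshot("top") for _ in range(4)],0).astype(np.uint8)[:,:,::-1]
cv2.imwrite("pics/topavg.png",im)
hsv=cv2.cvtColor(im,cv2.COLOR_BGR2HSV)
print("base",proj("top",[0,0,0]),proj("side",[0,0,0]))
def blobs(mask,box,z,tag):
    x0,y0,x1,y1=box; m=np.zeros_like(mask); m[y0:y1,x0:x1]=mask[y0:y1,x0:x1]
    for c in cv2.findContours(m,cv2.RETR_EXTERNAL,cv2.CHAIN_APPROX_NONE)[0]:
        if cv2.contourArea(c)<60: continue
        w=ray("top",c[:,0],z)[:,:2]*1000
        M=cv2.moments(c); ctr=(M['m10']/M['m00'],M['m01']/M['m00'])
        r=cv2.minAreaRect(w.astype(np.float32))
        print(tag,np.round(ctr,1),"world",np.round(ray("top",ctr,z)[0,:2]*1000,1),"rect",np.round(r[0],1),np.round(r[1],1),round(r[2],1))
br=((hsv[...,1]<60)&(hsv[...,2]>110)).astype(np.uint8)*255
dk=((hsv[...,2]<105)&(hsv[...,1]<90)).astype(np.uint8)*255
b=(185,220,400,270); blobs(br,b,.025,"blank")
blobs(br,(225,165,400,215),.022,"pocket")
blobs(dk,(225,165,290,215),.032,"dieR"); blobs(dk,(335,165,400,215),.032,"dieO")
cv2.imwrite("pics/crop.png",cv2.resize(im[150:280,185:405],None,fx=3.6,fy=3.6,interpolation=cv2.INTER_CUBIC))
cv2.imwrite("pics/mask.png",cv2.resize(np.maximum(br,dk//2)[150:280,185:405],None,fx=3,fy=3))
E
```

```text
base [[299.69601881 388.01429989]] [[118.73708177 295.18938269]]
blank [383.2 251.9] world [ 446.7 -263.7] rect [ 446.4 -264.8] [45.3 48.6] 0.9
blank [300.8 244.5] world [466.3   3.6] rect [466.4   3. ] [61.7 65. ] 0.9
blank [208.7 243.5] world [465.  303.6] rect [465.1 303.7] [57.4 97.3] 39.7
pocket [304.7 208.4] world [584.7  -7. ] rect [584.3  -6.2] [36.1 49. ] 0.9
pocket [365.6 189.9] world [ 648.2 -204.8] rect [ 648.4 -204.7] [60.2 99.1] 5.0
pocket [256.3 188.9] world [646.2 152.9] rect [646.1 153.9] [65.9 65.7] 0.8
pocket [307.9 178.9] world [681.6 -15.8] rect [686.5 -17.5] [82.5 29.5] 1.0
dieR [257.4 189.4] world [643.3 147.9] rect [644.3 145.1] [112.1 162.8] 5.2
dieO [365.7 190.6] world [ 644.5 -204.5] rect [ 646.3 -204.9] [111.2 152.8] 4.7
```

View pics/crop.png

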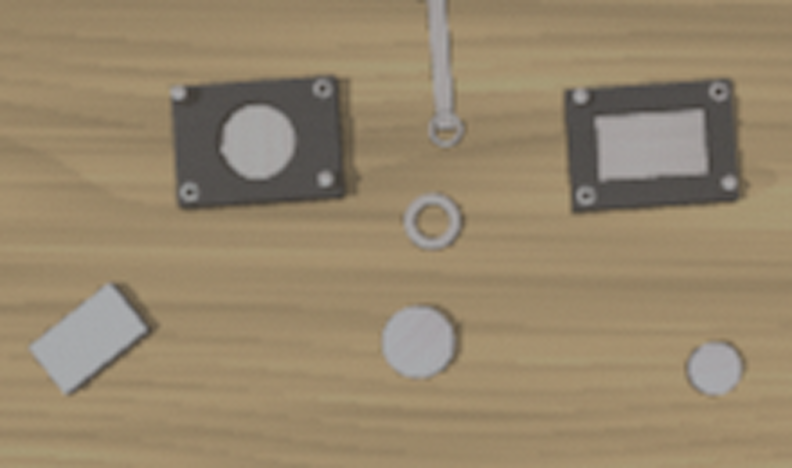

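The crop confirms the choices: plate at about (209,243), large disc (301,244), small disc (383,252), round die (256,189) and oblong die (366,190). Sizes match too: plate 57x97, disc about 63–65, small disc about 47. Next I'll cross-check against the side view.

Run:
```python
from h import *
im=np.mean([optics.snapshot("side") for _ in range(4)],0).astype(np.uint8)[:,:,::-1]
cv2.imwrite("pics/sideavg.png",im)
hsv=cv2.cvtColor(im,cv2.COLOR_BGR2HSV)
P={"disc":(.4663,.0033,.025),"plate":(.465,.3037,.025),"small":(.4465,-.264,.025),"pR":(.6461,.1535,.022),"pO":(.6483,-.2047,.022)}
br=((hsv[...,1]<55)&(hsv[...,2]>150)).astype(np.uint8)*255
for k,p in P.items():
    q=proj("side",p)[0]; 
    m=np.zeros_like(br); x,y=q.astype(int); m[y-25:y+25,x-28:x+28]=br[y-25:y+25,x-28:x+28]
    cs=cv2.findContours(m,cv2.RETR_EXTERNAL,cv2.CHAIN_APPROX_NONE)[0]; c=max(cs,key=cv2.contourArea)
    b=cv2.boundingRect(c); M=cv2.moments(c); ct=np.array([M['m10'],M['m01']])/M['m00']
    w=ray("side",c[:,0],p[2])[:,:2]*1000; r=cv2.minAreaRect(w.astype(np.float32))
    print(k,q.round(1),ct.round(1),b,"w",(ray("side",ct,p[2])[0,:2]*1000).round(1),"rect",np.round(r[0],1),np.round(r[1],1),round(r[2],1))
v=im.copy()
for p in P.values():
    q=proj("side",p)[0]; cv2.circle(v,tuple(q.round().astype(int)),1,(0,0,255),-1)
cv2.imwrite("pics/sidecrop.png",cv2.resize(v[170:330,235:445],None,fx=3.6,fy=3.6,interpolation=cv2.INTER_CUBIC))
```

```text
disc [301.9 243. ] [301.3 243.6] (289, 237, 25, 14) w [463.8   1.3] rect [463.5   2.5] [60.7 63.3] 67.1
plate [266.7 192.1] [266.4 193.1] (249, 186, 36, 15) w [462.4 298.4] rect [463.5 298.3] [59.7 99.3] 39.8
small [335.6 306.5] [335.1 307.4] (325, 300, 21, 15) w [ 444.2 -266.3] rect [ 444.7 -264.7] [47.7 44.9] 67.2
pR [341.3 204.1] [341.  203.4] (330, 199, 23, 10) w [647.2 157.8] rect [647.1 157.6] [61. 55.] 3.6
pO [401.8 271.7] [401.4 270.8] (383, 259, 38, 25) w [ 649.3 -201. ] rect [ 649.  -200.7] [54.4 91.7] 4.2
```

View pics/sidecrop.png

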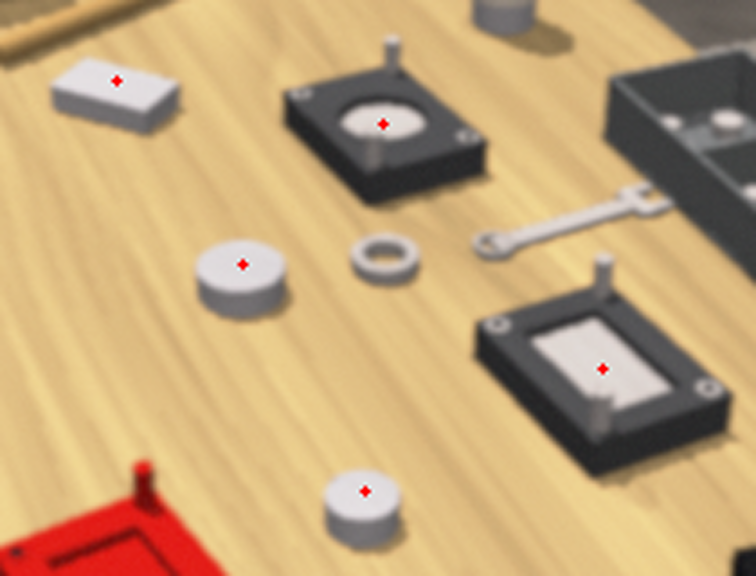

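The two views agree within about 2–5 mm, the larger gaps being along the side camera's weak direction. I'll use the top values for positioning. Because of the die top, I have to grip with the fingertips about 12 mm above the blank's underside.

```bash
cat >> h.py <<'E'
def go(x,y,z,ang):
    "numbers for arm_command to bring TCP to x,y,z (mm) with jaw axis at ang deg from world x"
    s=get_state(); R=s["tcp_rot"]; d=R.T@(np.array([x,y,z])/1000-s["eef_pos"])
    a=np.degrees(np.arctan2(R[1,0],R[0,0])); t=-((ang-a+90)%180-90)
    print("to",(x,y,z,ang),"linear",(d/.5).round(4),"twist",round(t/180,4),"| now",(s["eef_pos"]*1000).round(1),"ang",round(a,1),"t",round(s["time"],2),"w",round(s["grip_width"]*88,1),"F",s["ft_force"].round(1))
E
python3 -c "
from h import *
go(465,303.5,110,39.7)"
```

```text
to (465, 303.5, 110, 39.7) linear [-0.5333  0.7527  0.2793] twist 0.2005 | now [165.6 654.3 249.6] ang 75.8 t 0.5 w 88.1 F [ 0.2 -0.3  0.6]
```

>>> {"op": "arm_command", "data": {"fingers": [1,1,1,1,1,1,1,1,1,1,1,1,1,1], "linear": [[-0.533,0.753,0.1],[-0.533,0.753,0.1],[-0.533,0.753,0.1],[-0.533,0.753,0.2],[-0.533,0.753,0.279],[-0.533,0.753,0.279],[-0.533,0.753,0.279],[-0.533,0.753,0.279],[-0.533,0.753,0.279],[-0.533,0.753,0.279],[-0.533,0.753,0.279],[-0.533,0.753,0.279],[-0.533,0.753,0.279],[-0.533,0.753,0.279]], "twist": [0.2,0.2,0.2,0.2,0.2,0.2,0.2,0.2,0.2,0.2,0.2,0.2,0.2,0.2], "force": 40}}

```text
time: 2.25
eef_pos: [0.465, 0.3041, 0.1104]
tcp_rot: [[0.768, 0.641, 0.0], [0.641, -0.768, 0.0], [0.0, 0.0, -1.0]]
ft_force: [-0.1, 0.4, -1.1]
grip_width: 1.0
```

```bash
python3 -c "
from h import *
go(465,303.5,23,39.7)
cv2.imwrite('pics/s1.png',cv2.resize(optics.snapshot('side')[100:250,180:380,::-1],None,fx=3.5,fy=3.5))"
```

```text
to (465, 303.5, 23, 39.7) linear [-0.0007  0.0009  0.1748] twist 0.0008 | now [465.  304.1 110.4] ang 39.8 t 2.25 w 88.0 F [-0.1  0.4 -1.1]
```

View pics/s1.png

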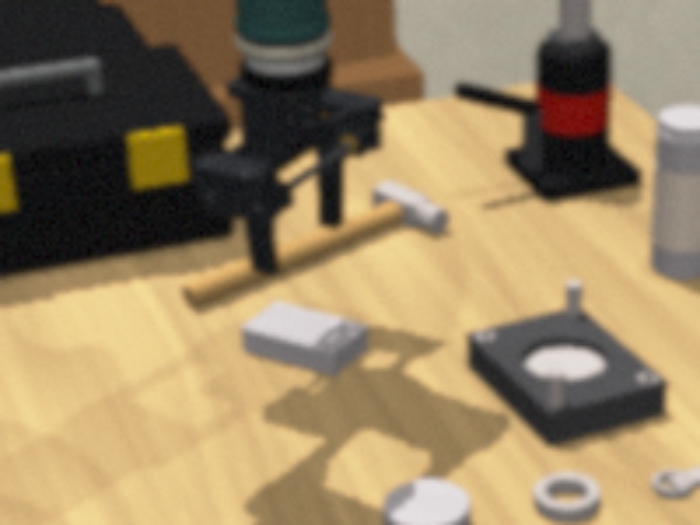

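The crop shows the open gripper above the plate, straddling its short side (fingers near (260,265) and (330,220)), with the hammer clear of it. Now I'll descend and grip.

>>> {"op": "arm_command", "data": {"fingers": [1,1,1,1,1,-1,-1,-1,-1,-1,-1,-1,-1], "linear": [[-0.001,0.001,0.08],[-0.001,0.001,0.14],[-0.001,0.001,0.175],[-0.001,0.001,0.175],[-0.001,0.001,0.175],[-0.001,0.001,0.175],[-0.001,0.001,0.175],[-0.001,0.001,0.175],[-0.001,0.001,0.175],[-0.001,0.001,0.175],[-0.001,0.001,0.175],[-0.001,0.001,0.175],[-0.001,0.001,0.175]], "twist": [0,0,0,0,0,0,0,0,0,0,0,0,0], "force": 40}}

```text
time: 3.92
eef_pos: [0.4653, 0.3034, 0.0232]
tcp_rot: [[0.768, 0.641, 0.001], [0.641, -0.768, 0.0], [0.001, 0.0, -1.0]]
ft_force: [-0.6, -0.9, 4.8]
grip_width: 0.629
```

```bash
python3 -c "
from h import *
go(465,303.5,120,39.7)"
```

```text
to (465, 303.5, 120, 39.7) linear [-0.0002 -0.0004 -0.1936] twist 0.0007 | now [465.3 303.4  23.2] ang 39.8 t 3.92 w 55.4 F [-0.6 -0.9  4.8]
```

Gripped at 55.4 mm, as expected for the 56 mm side. Lifting next.

>>> {"op": "arm_command", "data": {"fingers": [-1,-1,-1,-1,-1,-1], "linear": [[0,0,-0.03],[0,0,-0.1],[0,0,-0.18],[0,0,-0.24],[0,0,-0.24],[0,0,-0.24]], "twist": [0,0,0,0,0,0]}}

```text
time: 4.68
eef_pos: [0.464, 0.3026, 0.1416]
tcp_rot: [[0.768, 0.641, -0.002], [0.641, -0.768, -0.001], [-0.002, -0.0, -1.0]]
ft_force: [-0.5, 0.4, -5.0]
grip_width: 0.631
```

```bash
python3 -c "
from h import *
go(648.3,-204.7,140,5)"
```

```text
to (648.3, -204.7, 140, 5) linear [-0.3668  1.0153  0.0036] twist 0.1935 | now [464.  302.6 141.6] ang 39.8 t 4.67 w 55.6 F [-0.5  0.4 -5. ]
```

>>> {"op": "arm_command", "data": {"fingers": [-1,-1,-1,-1,-1,-1,-1,-1,-1,-1,-1,-1,-1,-1,-1,-1], "linear": [[-0.018,0.05,0],[-0.044,0.12,0],[-0.073,0.2,0],[-0.102,0.28,0],[-0.131,0.36,0],[-0.16,0.44,0],[-0.189,0.52,0],[-0.218,0.6,0],[-0.247,0.68,0],[-0.276,0.76,0],[-0.305,0.84,0],[-0.332,0.91,0],[-0.352,0.97,0],[-0.36,0.99,0],[-0.36,0.99,0],[-0.36,0.99,0]], "twist": [0.01,0.03,0.05,0.07,0.09,0.11,0.13,0.15,0.165,0.175,0.185,0.19,0.194,0.194,0.194,0.194]}}

```text
time: 6.68
eef_pos: [0.6418, -0.1915, 0.1406]
tcp_rot: [[0.996, 0.086, -0.004], [0.086, -0.996, 0.0], [-0.004, -0.0, -1.0]]
ft_force: [0.3, 0.5, -5.4]
grip_width: 0.633
```

```bash
python3 -c "
from h import *
go(648.3,-204.7,90,5)"
```

```text
to (648.3, -204.7, 90, 5) linear [0.011  0.0275 0.1012] twist -0.0002 | now [ 641.8 -191.5  140.6] ang 5.0 t 6.67 w 55.7 F [ 0.3  0.5 -5.4]
```

>>> {"op": "arm_command", "data": {"fingers": [-1,-1,-1,-1,-1,-1,-1], "linear": [[0.011,0.0275,0.02],[0.011,0.0275,0.06],[0.011,0.0275,0.1],[0.011,0.0275,0.13],[0.011,0.0275,0.15],[0.011,0.0275,0.15],[0.011,0.0275,0.15]], "twist": [0,0,0,0,0,0,0]}}

```text
time: 7.55
eef_pos: [0.6488, -0.2048, 0.0663]
tcp_rot: [[0.996, 0.086, -0.003], [0.086, -0.996, -0.0], [-0.003, 0.0, -1.0]]
ft_force: [0.3, -0.2, -4.8]
grip_width: 0.633
```

```bash
python3 -c "
from h import *
go(648.3,-204.7,45.5,5)
cv2.imwrite('pics/s2.png',cv2.resize(optics.snapshot('side')[190:330,320:480,::-1],None,fx=4,fy=4,interpolation=cv2.INTER_CUBIC))"
```

```text
to (648.3, -204.7, 45.5, 5) linear [-0.0009 -0.0004  0.0416] twist -0.0002 | now [ 648.8 -204.8   66.3] ang 5.0 t 7.55 w 55.7 F [ 0.3 -0.2 -4.8]
```

View pics/s2.png

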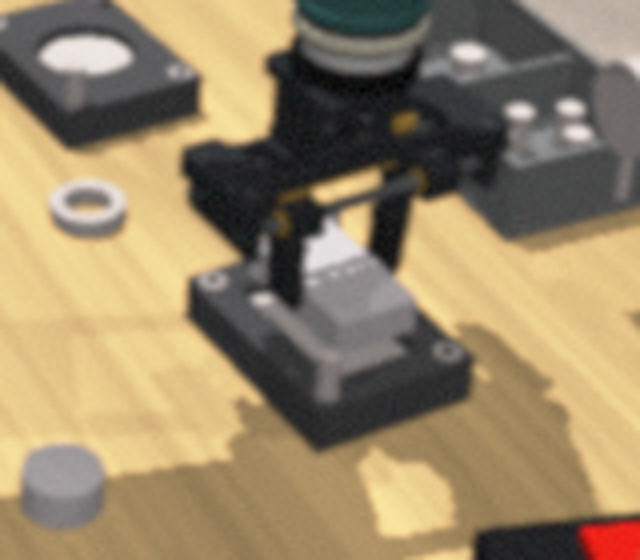

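The plate hangs level about 11 mm over the oblong pocket and lines up with it (crop centre about (350,300)). I'll lower it slowly into the lead-in.

>>> {"op": "arm_command", "data": {"fingers": [-1,-1,-1,-1,-1,-1,-1], "linear": [[-0.001,0,0.01],[-0.001,0,0.016],[-0.001,0,0.022],[-0.001,0,0.026],[-0.001,0,0.03],[-0.001,0,0.03],[-0.001,0,0.03]], "twist": [0,0,0,0,0,0,0]}}

```text
time: 8.48
eef_pos: [0.6486, -0.205, 0.0517]
tcp_rot: [[0.996, 0.086, -0.002], [0.086, -0.996, -0.001], [-0.002, 0.0, -1.0]]
ft_force: [-0.3, 0.4, -4.3]
grip_width: 0.632
```

```bash
python3 -c "
from h import *
go(648.3,-204.7,45.5,5); print(get_state()['moment'].round(2))"
```

```text
to (648.3, -204.7, 45.5, 5) linear [-0.0005 -0.0007  0.0124] twist -0.0003 | now [ 648.6 -205.    51.7] ang 5.0 t 8.47 w 55.6 F [-0.3  0.4 -4.3]
[-0.09  0.04  0.01]
```

The underside is already below the die's top with no contact force. Lowering it home.

>>> {"op": "arm_command", "data": {"fingers": [-1,-1,-1,-1,-1,-1], "linear": [[0,0,0.004],[0,0,0.008],[0,0,0.011],[0,0,0.0125],[0,0,0.0135],[0,0,0.0135]], "twist": [0,0,0,0,0,0]}}

```text
time: 9.22
eef_pos: [0.6486, -0.205, 0.0453]
tcp_rot: [[0.996, 0.086, -0.002], [0.086, -0.996, -0.001], [-0.002, 0.0, -1.0]]
ft_force: [-1.4, 0.6, -0.8]
grip_width: 0.631
```

The weight has come off the wrist, so the plate is on the floor. Release and lift off.

>>> {"op": "arm_command", "data": {"fingers": [1,1,1,1,1,1,1,1,1,1], "linear": [[0,0,0],[0,0,0],[0,0,0],[0,0,0],[0,0,-0.02],[0,0,-0.06],[0,0,-0.12],[0,0,-0.2],[0,0,-0.2],[0,0,-0.2]], "twist": [0,0,0,0,0,0,0,0,0,0]}}

```text
time: 10.48
eef_pos: [0.6488, -0.205, 0.1461]
tcp_rot: [[0.996, 0.086, -0.001], [0.086, -0.996, -0.001], [-0.001, 0.001, -1.0]]
ft_force: [-0.4, 0.7, 0.1]
grip_width: 0.996
```

```bash
python3 -c "
from h import *
go(466.4,3.3,120,5)"
```

```text
to (466.4, 3.3, 120, 5) linear [-0.3274 -0.4466  0.0521] twist -0.0002 | now [ 648.8 -205.   146.1] ang 5.0 t 10.47 w 87.6 F [-0.4  0.7  0.1]
```

>>> {"op": "arm_command", "data": {"fingers": [1,1,1,1,1,1,1,1,1,1,1], "linear": [[-0.04,-0.05,0],[-0.1,-0.13,0],[-0.16,-0.22,0],[-0.22,-0.3,0],[-0.275,-0.375,0],[-0.31,-0.42,0.03],[-0.327,-0.447,0.052],[-0.327,-0.447,0.052],[-0.327,-0.447,0.052],[-0.327,-0.447,0.052],[-0.327,-0.447,0.052]], "twist": [0,0,0,0,0,0,0,0,0,0,0]}}

```text
time: 11.85
eef_pos: [0.4674, 0.003, 0.1205]
tcp_rot: [[0.996, 0.086, -0.0], [0.086, -0.996, -0.001], [-0.0, 0.001, -1.0]]
ft_force: [0.4, -0.7, -0.5]
grip_width: 1.001
```

```bash
python3 -c "
from h import *
go(466,3.3,23,5)
a=optics.snapshot('top')[165:215,335:400,::-1]; b=optics.snapshot('side')[190:330,240:440,::-1]
a=cv2.resize(a,(364,280),interpolation=cv2.INTER_CUBIC); b=cv2.resize(b,(400,280),interpolation=cv2.INTER_CUBIC)
cv2.imwrite('pics/s3.png',np.hstack([a,b]))"
```

```text
to (466, 3.3, 23, 5) linear [-0.0027 -0.0011  0.1949] twist -0.0005 | now [467.4   3.  120.5] ang 4.9 t 11.85 w 88.1 F [ 0.4 -0.7 -0.5]
```

View pics/s3.png

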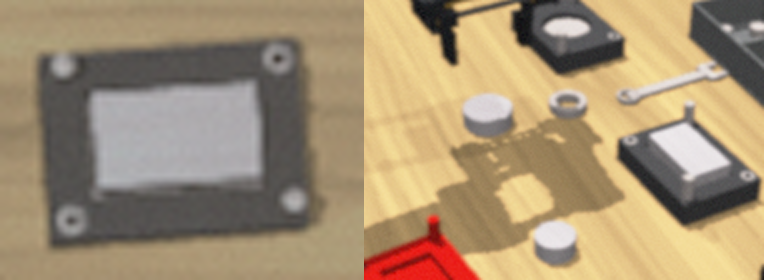

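The plate sits flat in the oblong pocket, centred (about (178,138) in the left crop) with its top standing proud. The disc at right (488,113) is clear under the gripper. Descend on the disc and grip it.

>>> {"op": "arm_command", "data": {"fingers": [1,1,1,1,1,1,-1,-1,-1,-1,-1,-1,-1], "linear": [[-0.003,-0.001,0.05],[-0.003,-0.001,0.11],[-0.003,-0.001,0.16],[-0.003,-0.001,0.195],[-0.003,-0.001,0.195],[-0.003,-0.001,0.195],[-0.003,-0.001,0.195],[-0.003,-0.001,0.195],[-0.003,-0.001,0.195],[-0.003,-0.001,0.195],[-0.003,-0.001,0.195],[-0.003,-0.001,0.195],[-0.003,-0.001,0.195]], "twist": [0,0,0,0,0,0,0,0,0,0,0,0,0], "force": 40}}

```text
time: 13.58
eef_pos: [0.466, 0.0034, 0.0234]
tcp_rot: [[0.996, 0.086, 0.0], [0.086, -0.996, -0.001], [0.0, 0.001, -1.0]]
ft_force: [-0.9, 0.1, 5.5]
grip_width: 0.734
```

```bash
python3 -c "
from h import *
go(466,3.3,140,5)"
```

```text
to (466, 3.3, 140, 5) linear [ 0.      0.0004 -0.2331] twist -0.0004 | now [466.    3.4  23.4] ang 4.9 t 13.57 w 64.6 F [-0.9  0.1  5.5]
```

>>> {"op": "arm_command", "data": {"fingers": [-1,-1,-1,-1,-1,-1,-1], "linear": [[0,0,-0.02],[0,0,-0.07],[0,0,-0.14],[0,0,-0.2],[0,0,-0.233],[0,0,-0.233],[0,0,-0.233]], "twist": [0,0,0,0,0,0,0]}}

```text
time: 14.45
eef_pos: [0.4649, 0.0036, 0.1386]
tcp_rot: [[0.996, 0.086, -0.002], [0.086, -0.996, -0.001], [-0.002, 0.001, -1.0]]
ft_force: [-0.1, 0.1, -2.6]
grip_width: 0.739
```

```bash
python3 -c "
from h import *
go(646.2,153.4,140,5)
b=optics.snapshot('side')[120:280,220:420,::-1]
cv2.imwrite('pics/s4.png',cv2.resize(b,None,fx=3.5,fy=3.5,interpolation=cv2.INTER_CUBIC))"
```

```text
to (646.2, 153.4, 140, 5) linear [ 0.387  -0.2674 -0.0038] twist -0.0004 | now [464.9   3.6 138.6] ang 4.9 t 14.45 w 65.0 F [-0.1  0.1 -2.6]
```

View pics/s4.png

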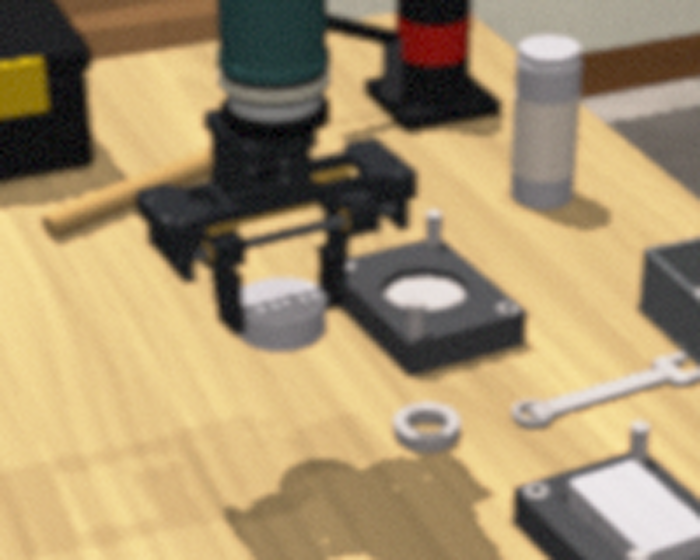

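The disc is held level between the fingers (crop (283,315)). Carry it over the round die.

>>> {"op": "arm_command", "data": {"fingers": [-1,-1,-1,-1,-1,-1,-1,-1,-1,-1], "linear": [[0.04,-0.028,0],[0.1,-0.069,0],[0.17,-0.117,0],[0.24,-0.166,0],[0.31,-0.214,0],[0.36,-0.249,0],[0.387,-0.267,0],[0.387,-0.267,0],[0.387,-0.267,0],[0.387,-0.267,0]], "twist": [0,0,0,0,0,0,0,0,0,0]}}

```text
time: 15.75
eef_pos: [0.6452, 0.1523, 0.1377]
tcp_rot: [[0.996, 0.085, -0.003], [0.085, -0.996, -0.001], [-0.004, 0.001, -1.0]]
ft_force: [0.6, -0.1, -2.6]
grip_width: 0.74
```

```bash
python3 -c "
from h import *
go(646.2,153.4,66,5)"
```

```text
to (646.2, 153.4, 66, 5) linear [ 0.0028 -0.0021  0.1433] twist -0.0006 | now [645.2 152.3 137.7] ang 4.9 t 15.75 w 65.1 F [ 0.6 -0.1 -2.6]
```

>>> {"op": "arm_command", "data": {"fingers": [-1,-1,-1,-1,-1,-1,-1], "linear": [[0.003,-0.002,0.02],[0.003,-0.002,0.06],[0.003,-0.002,0.1],[0.003,-0.002,0.13],[0.003,-0.002,0.143],[0.003,-0.002,0.143],[0.003,-0.002,0.143]], "twist": [0,0,0,0,0,0,0]}}

```text
time: 16.62
eef_pos: [0.6471, 0.1536, 0.0669]
tcp_rot: [[0.996, 0.085, -0.002], [0.085, -0.996, -0.001], [-0.002, 0.001, -1.0]]
ft_force: [0.6, -0.1, -3.0]
grip_width: 0.737
```

```bash
python3 -c "
from h import *
go(646.2,153.4,51.5,5)
cv2.imwrite('pics/s5.png',cv2.resize(optics.snapshot('side')[130:240,280:420,::-1],None,fx=5,fy=5,interpolation=cv2.INTER_CUBIC))"
```

```text
to (646.2, 153.4, 51.5, 5) linear [-0.0017  0.0001  0.0308] twist -0.0006 | now [647.1 153.6  66.9] ang 4.9 t 16.62 w 64.8 F [ 0.6 -0.1 -3. ]
```

View pics/s5.png

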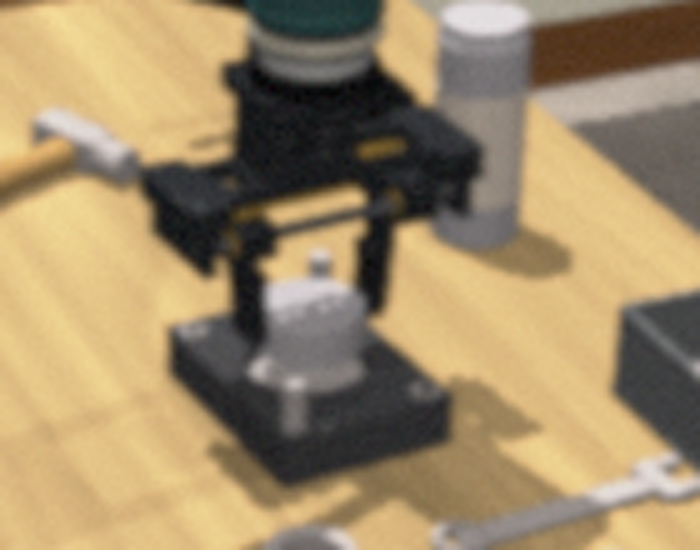

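The disc hangs level just above the round pocket and lines up with it (crop (312,330)). Lower it gently.

>>> {"op": "arm_command", "data": {"fingers": [-1,-1,-1,-1,-1,-1,-1], "linear": [[-0.002,0,0.01],[-0.002,0,0.017],[-0.002,0,0.023],[-0.002,0,0.028],[-0.002,0,0.031],[-0.002,0,0.031],[-0.002,0,0.031]], "twist": [0,0,0,0,0,0,0]}}

```text
time: 17.55
eef_pos: [0.6462, 0.1535, 0.0517]
tcp_rot: [[0.996, 0.085, -0.001], [0.085, -0.996, -0.001], [-0.001, 0.001, -1.0]]
ft_force: [0.2, 0.2, -2.7]
grip_width: 0.737
```

```bash
python3 -c "
from h import *
go(646.2,153.4,45.3,5)"
```

```text
to (646.2, 153.4, 45.3, 5) linear [-0.0001  0.0002  0.0129] twist -0.0006 | now [646.2 153.5  51.7] ang 4.9 t 17.55 w 64.9 F [ 0.2  0.2 -2.7]
```

>>> {"op": "arm_command", "data": {"fingers": [-1,-1,-1,-1,-1,-1], "linear": [[0,0,0.004],[0,0,0.008],[0,0,0.011],[0,0,0.0125],[0,0,0.0135],[0,0,0.0135]], "twist": [0,0,0,0,0,0]}}

```text
time: 18.3
eef_pos: [0.6462, 0.1535, 0.0456]
tcp_rot: [[0.996, 0.085, -0.002], [0.085, -0.996, -0.001], [-0.002, 0.001, -1.0]]
ft_force: [-2.8, -0.6, 4.0]
grip_width: 0.74
```

On the floor: the wrist force now shows an upward reaction. Release, lift straight up, then back away for the check.

>>> {"op": "arm_command", "data": {"fingers": [1,1,1,1,1,1,1,1,1,1,1,1,1,1], "linear": [[0,0,0],[0,0,0],[0,0,0],[0,0,0],[0,0,-0.02],[0,0,-0.06],[0,0,-0.12],[0,0,-0.2],[-0.06,0.02,-0.26],[-0.15,0.05,-0.26],[-0.25,0.1,-0.26],[-0.35,0.15,-0.26],[-0.35,0.15,-0.26],[-0.35,0.15,-0.26]], "twist": [0,0,0,0,0,0,0,0,0,0,0,0,0,0]}}

```text
time: 20.05
eef_pos: [0.4797, 0.0641, 0.1778]
tcp_rot: [[0.996, 0.085, 0.002], [0.085, -0.996, -0.0], [0.002, 0.0, -1.0]]
ft_force: [-0.3, -0.1, 0.1]
grip_width: 0.998
```

Run:
```python
from h import *
im=np.mean([optics.snapshot("top") for _ in range(4)],0).astype(np.uint8)[:,:,::-1]
sd=optics.snapshot("side")[:,:,::-1]
hsv=cv2.cvtColor(im,cv2.COLOR_BGR2HSV)
br=((hsv[...,1]<60)&(hsv[...,2]>110)).astype(np.uint8)*255
for tag,(x0,y0,x1,y1) in {"disc":(240,172,274,205),"plate":(345,176,388,204),"small":(370,238,397,266),"collar":(294,202,316,222)}.items():
    for z in (.047,) if tag in("disc","plate") else (.025,):
        m=np.zeros_like(br); m[y0:y1,x0:x1]=br[y0:y1,x0:x1]
        c=max(cv2.findContours(m,cv2.RETR_EXTERNAL,cv2.CHAIN_APPROX_NONE)[0],key=cv2.contourArea)
        M=cv2.moments(c); ct=(M['m10']/M['m00'],M['m01']/M['m00'])
        r=cv2.minAreaRect(ray("top",c[:,0],z)[:,:2].astype(np.float32)*1000)
        print(tag,np.round(ct,1),"world",(ray("top",ct,z)[0,:2]*1000).round(1),np.round(r[1],1),round(r[2],1))
print(get_state()["eef_pos"],get_state()["time"])
a=cv2.resize(im[160:270,130:460],(790,263),interpolation=cv2.INTER_CUBIC); b=cv2.resize(sd[160:320,290:450],(330,330),interpolation=cv2.INTER_CUBIC)
o=np.zeros((593,790,3),np.uint8); o[:263]=a; o[263:,:330]=b
c=cv2.resize(sd[170:230,300:380],(440,330),interpolation=cv2.INTER_CUBIC); o[263:,340:780]=c
cv2.imwrite("pics/end.png",o)
```

```text
disc [254.9 187.9] world [646. 154.] [64.4 63.8] 46.0
plate [366.1 188.8] world [ 648.1 -204.4] [62.  99.4] 5.0
small [383.1 251.9] world [ 446.6 -263.7] [45.3 48.6] 0.9
collar [304.6 210.8] world [576.6  -6.9] [49.7 48.2] 64.3
[0.47957637 0.06442069 0.17628812] 20.3
```

View pics/end.png

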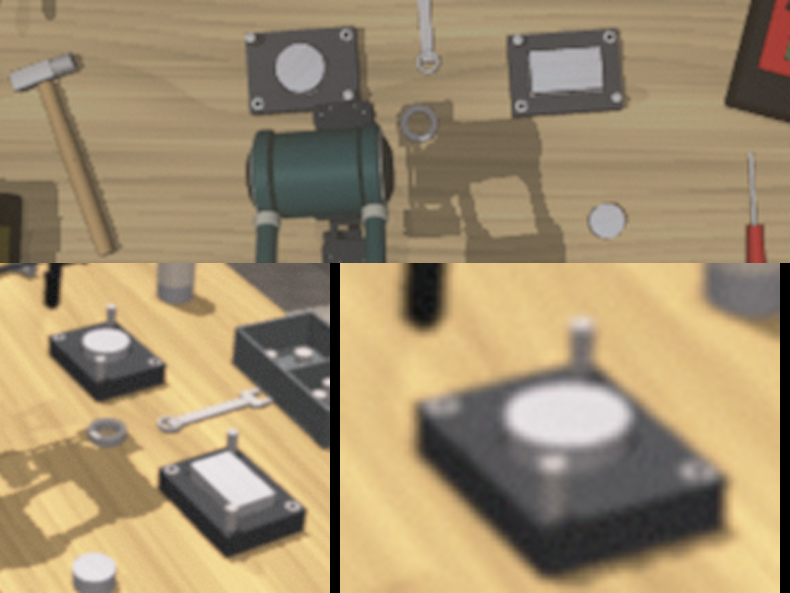

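Both blanks sit level and proud of their dies: disc at about (300,68) and plate at about (566,70) in the top strip. Collar, spanner, hammer, screwdriver and small disc look unmoved. Handing in.

```bash
python3 -c "
from bench import ticket; print(ticket.sign_off())"
```

```text
the job is handed in; nothing more can be done
None
```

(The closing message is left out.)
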